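# Put the house keys on their colour-matched rests

### The job

Put the red, the yellow and the green key each on the birch key rest of its own colour: lying flat, lengthwise along the rest and in the middle of it, between the two end lips, the head at either end. Set each one down rather than dropping it. Leave the spare key with the black head, the doorstop and the torch where they are.

Things in the scene. Friction and masses are not known exactly. Their poses are not given: they have to be found in the camera images.
- key_red_mid (a point): Loose key lying flat, 88 mm long, 45 g, chunky red plastic head. Point: mid-length, 9 mm above its underside (half-way up). x runs from head to blade tip, z up. Head: 46 long x 28 wide (y) x 18 mm high, its centre 21 mm from the point towards -x; grip it there across y. Steel blade 9 wide x 3 mm thick, at half height, ends 44 mm towards +x.
- key_yellow_mid (a point): Loose key lying flat, 88 mm long, 45 g, chunky yellow plastic head. Point: mid-length, 9 mm above its underside (half-way up). x runs from head to blade tip, z up. Head: 46 long x 28 wide (y) x 18 mm high, its centre 21 mm from the point towards -x; grip it there across y. Steel blade 9 wide x 3 mm thick, at half height, ends 44 mm towards +x.
- key_green_mid (a point): Loose key lying flat, 88 mm long, 45 g, chunky green plastic head. Point: mid-length, 9 mm above its underside (half-way up). x runs from head to blade tip, z up. Head: 46 long x 28 wide (y) x 18 mm high, its centre 21 mm from the point towards -x; grip it there across y. Steel blade 9 wide x 3 mm thick, at half height, ends 44 mm towards +x.
- key_black_mid (a point): Loose key lying flat, 88 mm long, 45 g, chunky black plastic head. Point: mid-length, 9 mm above its underside (half-way up). x runs from head to blade tip, z up. Head: 46 long x 28 wide (y) x 18 mm high, its centre 21 mm from the point towards -x; grip it there across y. Steel blade 9 wide x 3 mm thick, at half height, ends 44 mm towards +x. The spare: leave it.
- board_red_top (a point): Fixed pale birch key rest with a red top face, 124 long (x) x 60 wide (y). This point is the centre of the red top face, 10 mm above the table; x runs along the rest. A birch lip 6 mm thick stands across each short end, its top 12 mm above the coloured face; 112 mm are free between the lips. The long sides have no lip.
- board_yellow_top (a point): Fixed pale birch key rest with a yellow top face, 124 long (x) x 60 wide (y). This point is the centre of the yellow top face, 10 mm above the table; x runs along the rest. A birch lip 6 mm thick stands across each short end, its top 12 mm above the coloured face; 112 mm are free between the lips. The long sides have no lip.
- board_green_top (a point): Fixed pale birch key rest with a green top face, 124 long (x) x 60 wide (y). This point is the centre of the green top face, 10 mm above the table; x runs along the rest. A birch lip 6 mm thick stands across each short end, its top 12 mm above the coloured face; 112 mm are free between the lips. The long sides have no lip.
- doorstop_mid (a point): Loose grey wedge doorstop of hard silicone, 100 long (x) x 40 wide x 30 mm high at its thick end (+x), lying among the keys. This point is at half length, 12 mm above the table. Leave it.
- torch_mid (a point): Loose black aluminium torch lying on the far side of the keys, 150 long (y) x 38 mm wide and high. This point is its middle, 19 mm above the table. Leave it.
There are look-alikes about, which are no part of the job. Several things look just like the part that bears key_yellow_mid: the one meant starts farthest to the robot's right.

How it is judged:
At the end, for the whole second after the job is handed in: Red, yellow and green keys each flat on the rest of their colour, mid-point within 14 mm along and 13 mm across of its centre, length within 0.22 rad of the rest's (either way round), released and still; black key, doorstop and torch within 15 mm of their start (x of key_red_mid in the frame of board_red_top between -0.014 and 0.014 m and y of key_red_mid in the frame of board_red_top between -0.013 and 0.013 m and z of key_red_mid in the frame of board_red_top between 0.005 and 0.0125 m and angle between the x axis of key_red_mid and the x axis of board_red_top, either way round below 0.22 rad and linear speed of each of key_red, key_yellow, key_green below 0.02 m/s and x of key_yellow_mid in the frame of board_yellow_top between -0.014 and 0.014 m and y of key_yellow_mid in the frame of board_yellow_top between -0.013 and 0.013 m and z of key_yellow_mid in the frame of board_yellow_top between 0.005 and 0.0125 m and angle between the x axis of key_yellow_mid and the x axis of board_yellow_top, either way round below 0.22 rad and x of key_green_mid in the frame of board_green_top between -0.014 and 0.014 m and y of key_green_mid in the frame of board_green_top between -0.013 and 0.013 m and z of key_green_mid in the frame of board_green_top between 0.005 and 0.0125 m and angle between the x axis of key_green_mid and the x axis of board_green_top, either way round below 0.22 rad and distance of each of key_black_mid, doorstop_mid, torch_mid from where it was at the start of the episode below 0.015 m); the robot touches nothing.
It fails at once if a coloured key is dropped (falls freely from more than about 2 cm) ((linear speed of key_red above 0.65 m/s and contact force between the fingers and key_red below 0.02 N) or (linear speed of key_yellow above 0.65 m/s and contact force between the fingers and key_yellow below 0.02 N) or (linear speed of key_green above 0.65 m/s and contact force between the fingers and key_green below 0.02 N)).
It fails at once if the spare black key is shifted by more than 15 mm (distance of key_black_mid from where it was at the start of the episode above 0.015 m).
It fails at once if the doorstop is shifted by more than 15 mm (distance of doorstop_mid from where it was at the start of the episode above 0.015 m).
It fails at once if the torch is shifted by more than 15 mm (distance of torch_mid from where it was at the start of the episode above 0.015 m).
It also fails if it takes over 80 s, if anything falls off the work surface, if the arm or the gripper's body presses on something with over 40 N, if the wrist force passes 120 N, or if a joint passes its speed limit or range.

### The arm

A 6-joint arm with a two-finger parallel gripper is mounted at the origin on the work surface. World frame = base frame: x ahead of the robot, y to its left, z up, the work surface at z = 0. Lengths are in m, angles in rad, forces in N, time in s.
With the tool pointing down it reaches from about 0.35 to 0.775 m from the base axis. Payload 5.5 kg.
Tool frame: the origin (TCP) lies midway between the tips of the shut fingers; the grasp point (between the pads) lies 19 mm behind it (bot.pinch_z is the distance from the TCP to the grasp point, in m); y points along the fingers, z is the direction in which the jaws open and shut, and the axes are right-handed (so a half turn about y gives the same grasp; the last joint's range is limited). The gripper opens to 85 mm and grips with 20 to 120 N. Pads are 22 mm wide; open, the fingers measure 114 mm over their backs; the gripper's body (76 mm by 85 mm) begins 54 mm behind the grasp point. The pads swing forward as they close: fully open they stand 13 mm farther back than shut.
Start: joints at [1.101, 0.313, 0.046, 1.304, 0, 1.431], TCP at [0.186, 0.544, 0.231] pointing down, gripper open.
Joint ranges: [-2.76, 2.76], [-0.86, 1.69], [-1.03, 1.26], [-2.2, 2.34], [-1.47, 1.5], [-3.14, 3.14]. Speed limits (rad/s): [2.57, 2.57, 3.14, 3.14, 3.14, 3.14].

### API

Orientations are given as a rotation vector (axis times angle).
In Python, from workcell import status, imaging, bot gives the robot as it stands. The module is installed in compiled form; this text tells all that it offers.
- The arm moves only by the tool drive_tool, never from a script. Its argument "steps" is a list that holds one entry, the list of rows, each a list of 5 numbers: the shift along the tool's x, y, z in m, then the turn about the tool's y in degrees, then the finger opening in m, from 0 to 0.0854. A call has 1 to 8 rows; each row is the pose to reach, as a shift and turn from the pose commanded when the call began, along the tool's axes at that moment; what a row does not reach only later rows make up. A row lasts 1/10 s, in which the tool goes at most 50 mm and 8.59 degrees, less where a joint would pass 70% of its speed; a pose out of reach is approached as far as the arm can. A call with a gripper value outside its range is refused whole. The fingers move at their own pace and stop on an object; "squeeze" is the grip in N (left out, the last holds). Time passes only in rows, so rows that repeat a pose let the fingers close. It gives the time, the measured TCP pose, the force and the opening at its end, in the units of the state.
- status.sense(): the state, without advancing time (a new reading comes with each control period).
- imaging.grab_frame(name): name is "side" or "top"; returns the picture (384x512x3 uint8, red, green, blue); there is no depth.
- imaging.calibration(name): a dict with "vfov" (degrees; the focal length in pixels is half the picture's height over the tangent of half this angle, whatever the lens; pixels are square), "cx", "cy" (the principal point, pixels), "eye" and "attitude" of the camera in the world. Camera axes: x right, y up, looking along -z (the intrinsics and any distortion apply to the point x, -y, -z); pixel columns grow to the right and rows downward; lengths in m; the calibration is good to about 2 mm. A picture is of the moment at which its call begins. calibration takes no time and is no camera call.
- bot.close_job(): hands the job in, once; it reports no verdict.
Trained networks look in the newest picture that a camera, given by its name, has taken for a name from the list of things; names that differ only in an ending like _2 or _b are one class to them, and where a whole thing is asked for, a point or a joint stands for the part that bears it (a point fixed in the world has none). Each returns a list of dicts, best first, with "p" (0 to 1); they miss things now and then, are a little off and sometimes report something else, mostly with a low value. They report only what shows in the picture. A call takes as long as a camera call. They do not tell look-alikes from the thing itself.
- imaging.spot_in(camera, target): "location" ([x, y, z] in m, in world coordinates, good to about 4 mm: the middle of the surface that is visible of it).
- imaging.landmark_of(camera, target): "location" ([x, y, z] in m, in world coordinates, good to about 4 mm: a listed point, or the origin of a listed thing).
The state is a dict: "t": time; "joint_pos": joint angles; "dq": joint speeds; "joint_efforts": joint torques, N m; "eef_pos": TCP position; "ee_rot": TCP orientation; "wrist_force": force on the tool from outside, world axes, zero at the start; "wrist_torque": the same for the moment, N m; "gripper_width": opening from 0.0 (shut) to 1.0 (fully open).
Only numpy, scipy, OpenCV 4.12 (cv2) and the standard library are available. Lean on these libraries where they do the work, as an engineer would, in place of code of your own. Each camera call takes 0.05 s, during which the arm holds its last target.

## Working session

There is one attempt and no reset: what is moved stays moved. The work goes in short steps, Python scripts to look and compute and a tool call to move; the robot and the scene stay as the last step left them, time stands still between calls to the robot, and variables do not carry over. Pictures are saved under pics/ and viewed, and the job is handed in when it is done.

Besides the shell and the picture viewer there is one more tool, called as name([rows], argument=value, ...), one row to a line, values as JSON. drive_tool: Moves the arm, as the interface text tells. Its arguments: {"type":"object","properties":{"steps":{"type":"array"},"squeeze":{"type":"number"}},"required":["steps"]}

```bash
mkdir -p pics; cat > h.py <<'E'
import numpy as np,cv2
from workcell import status,imaging,bot
def save(c,n):
    im=imaging.grab_frame(c); cv2.imwrite('pics/'+n,im[:,:,::-1]); return im
E
python3 - <<'E'
from h import *
for c in('top','side'):
    save(c,c+'0.png'); print(imaging.calibration(c))
s=status.sense(); print(s)
for n in ['key_red_mid','key_yellow_mid','key_green_mid','key_black_mid','board_red_top','board_yellow_top','board_green_top','doorstop_mid','torch_mid']:
    for r in imaging.landmark_of('top',n): print(n,np.round(r['location'],3),round(r['p'],2))
E
```

```text
{'vfov': 57.7087848928349, 'cx': 252.16474196948207, 'cy': 188.70096323287962, 'eye': array([0.33335982, 0.03151005, 0.96933841]), 'attitude': array([ 0.16794846, -0.14944984, -1.43178803])}
{'vfov': 56.90557030612929, 'cx': 253.57283428257404, 'cy': 190.75472889275218, 'eye': array([ 0.29892408, -0.63639992,  0.70890985]), 'attitude': array([ 0.83806161, -0.13136262, -0.29889648])}
{'t': 0.1, 'joint_pos': array([1.10142213e+00, 3.13965599e-01, 4.50658375e-02, 1.30357516e+00,
       1.52486760e-05, 1.43117558e+00]), 'dq': array([ 0.00131392, -0.00142588,  0.00194117,  0.00135801, -0.00033923,
        0.00066437]), 'joint_efforts': array([ 3.97149284e-03, -4.81729531e+01,  2.99241775e+01,  1.28428568e-02,
       -1.25929146e-04, -2.80378259e-05]), 'eef_pos': array([0.18599798, 0.54360337, 0.23046416]), 'ee_rot': array([-1.55686144,  0.25924058, -0.258424  ]), 'wrist_force': array([ 0.24592361,  0.05639088, -0.5640273 ]), 'wrist_torque': array([ 0.03077975, -0.02055415, -0.0327335 ]), 'gripper_width': 0.9960896332668846}
key_red_mid [ 0.452 -0.249  0.006] 0.8
key_red_mid [ 0.627 -0.078  0.012] 0.6
key_yellow_mid [0.255 0.364 0.01 ] 0.85
key_yellow_mid [0.323 0.163 0.008] 0.77
key_yellow_mid [ 0.45  -0.072  0.01 ] 0.71
key_yellow_mid [0.526 0.373 0.009] 0.5
key_green_mid [ 0.614 -0.254  0.011] 0.5
key_green_mid [ 0.449 -0.071  0.01 ] 0.45
key_black_mid [ 0.629 -0.079  0.011] 0.71
key_black_mid [0.608 0.07  0.007] 0.61
board_red_top [0.468 0.257 0.009] 0.8
board_yellow_top [0.621 0.274 0.007] 0.86
board_green_top [0.457 0.067 0.01 ] 0.92
board_green_top [0.621 0.276 0.007] 0.24
doorstop_mid [ 0.628 -0.079  0.011] 0.63
torch_mid [0.769 0.01  0.018] 0.96
torch_mid [ 0.611 -0.254  0.008] 0.67
torch_mid [ 0.452 -0.246  0.008] 0.41
```

View pics/top0.png

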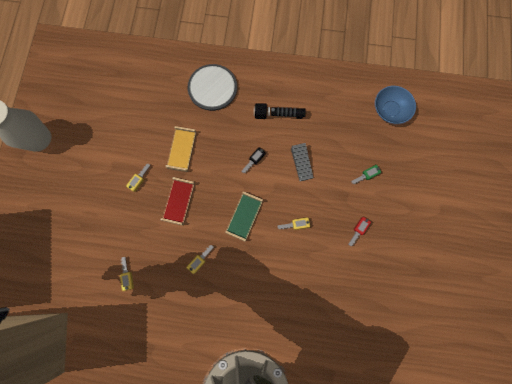

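View pics/side0.png

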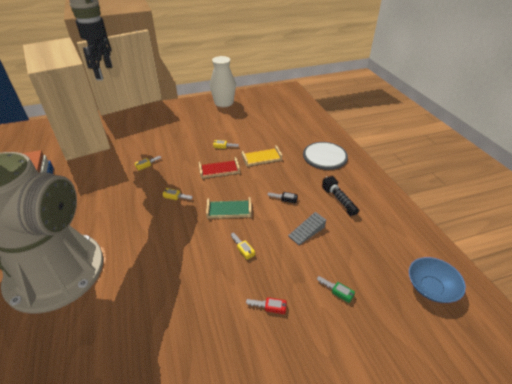

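```bash
cat >> h.py <<'E'
from scipy.spatial.transform import Rotation as R
def cam(c):
    k=imaging.calibration(c); f=192/np.tan(np.radians(k['vfov']/2)); return k,f,R.from_rotvec(k['attitude']).as_matrix()
def proj(c,P):
    k,f,M=cam(c); q=(np.atleast_2d(P)-k['eye'])@M
    return np.stack([k['cx']+f*q[:,0]/-q[:,2],k['cy']-f*q[:,1]/-q[:,2]],1)
def unproj(c,uv,z):
    k,f,M=cam(c); uv=np.atleast_2d(uv)
    d=np.stack([(uv[:,0]-k['cx'])/f,-(uv[:,1]-k['cy'])/f,-np.ones(len(uv))],1)@M.T
    return k['eye']+d*((z-k['eye'][2])/d[:,2])[:,None]
def ortho(c,im,ctr,z,half=0.08,s=0.0005):
    # image up=+x, left=+y
    a=np.arange(-half,half,s); X=ctr[0]-a[:,None]+0*a; Y=ctr[1]-a[None,:]+0*a[:,None]
    uv=proj(c,np.stack([X.ravel(),Y.ravel(),np.full(X.size,z)],1)).reshape(len(a),len(a),2).astype(np.float32)
    return cv2.remap(im,uv[...,0],uv[...,1],cv2.INTER_LINEAR)
E
python3 - <<'E'
from h import *
C={'red':(.452,-.249),'yel':(.45,-.072),'gre':(.614,-.254),'bl':(.608,.07),'bR':(.468,.257),'bY':(.621,.274),'bG':(.457,.067),'door':(.628,-.079)}
for c in('top','side'):
    im=cv2.imread(f'pics/{c}0.png')
    T=[ortho(c,im,C[n],.009,.09,.0009) for n in C]
    cv2.imwrite(f'pics/o_{c}.png',np.vstack([np.hstack(T[:4]),np.hstack(T[4:])]))
E
```

```text
(no output)
```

View pics/o_top.png

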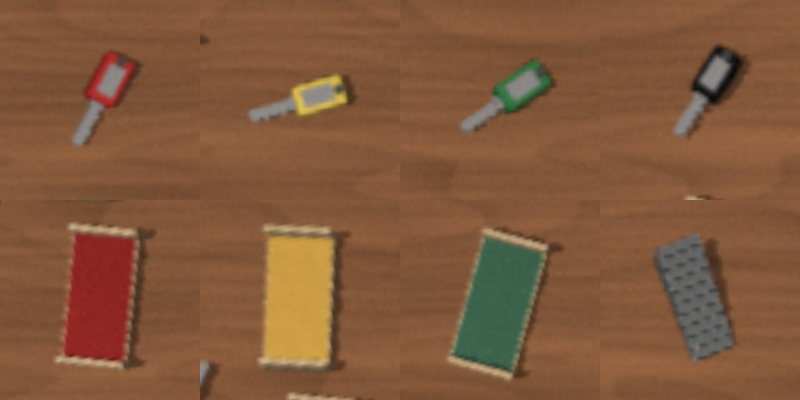

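View pics/o_side.png

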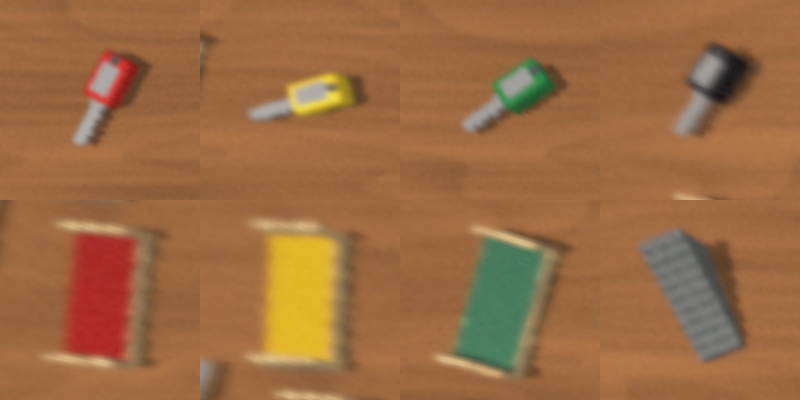

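```bash
cat >> h.py <<'E'
from scipy.optimize import minimize
HUE={'red':[(0,5),(172,180)],'yellow':[(21,35)],'green':[(60,90)]}
def hmask(hsv,col,smin=110):
    m=np.zeros(hsv.shape[:2],bool)
    for a,b in HUE[col]: m|=(hsv[...,0]>=a)&(hsv[...,0]<=b)
    return m&(hsv[...,1]>smin)&(hsv[...,2]>50)
def keyfit(c,im,col,x0,z0=0.0,S=8,gray=True):
    """im RGB; x0=(x,y,yaw) mid"""
    u,v=proj(c,[x0[0],x0[1],z0+.009])[0]; u0,v0=int(u)-32,int(v)-32
    big=cv2.resize(im[v0:v0+64,u0:u0+64],None,fx=S,fy=S,interpolation=cv2.INTER_CUBIC)
    hsv=cv2.cvtColor(big,cv2.COLOR_RGB2HSV); m=hmask(hsv,col)
    if gray: m|=(hsv[...,1]<75)&(hsv[...,2]>90)
    # near region only
    uc=(np.array([[u,v]])-[u0,v0])*S
    yy,xx=np.mgrid[:m.shape[0],:m.shape[1]]
    m&=np.hypot(xx-uc[0,0],yy-uc[0,1])<26*S
    m=cv2.morphologyEx(m.astype(np.uint8),cv2.MORPH_CLOSE,np.ones((9,9)))
    def sil(p):
        cs,sn=np.cos(p[2]),np.sin(p[2]); out=np.zeros_like(m)
        for (a,b,w,zl,zh) in [(-.044,.002,.014,0,.018),(0,.044,.0045,.0075,.0105)]:
            P=np.array([[p[0]+cs*x-sn*y,p[1]+sn*x+cs*y,z0+z] for x in(a,b) for y in(-w,w) for z in(zl,zh)])
            q=(proj(c,P)-[u0,v0]+.5)*S-.5
            cv2.fillConvexPoly(out,np.round(cv2.convexHull(q.astype(np.float32))[:,0]*16).astype(np.int32),1,shift=4)
        return out
    def cost(d):
        s=sil(x0+d*[.01,.01,.15]); return 1-np.sum(s&m)/np.sum(s|m)
    best=None
    for a in(-2,-1,0,1,2):
        r=minimize(cost,[0.,0,a],method='Nelder-Mead',options=dict(initial_simplex=np.array([[0,0,a],[.6,0,a],[0,.6,a],[0,0,a+.6]])))
        if best is None or r.fun<best.fun: best=r
    return np.array(x0)+best.x*[.01,.01,.15],1-best.fun
def boardfit(c,im,col,ctr):
    o=ortho(c,im,ctr,.010,.085,.0005); m=hmask(cv2.cvtColor(o,cv2.COLOR_RGB2HSV),col).astype(np.uint8)
    m=cv2.morphologyEx(m,cv2.MORPH_OPEN,np.ones((9,9)))
    cn=max(cv2.findContours(m,0,1)[0],key=cv2.contourArea)
    b=cv2.boxPoints(cv2.minAreaRect(cn)); mc=b.mean(0)
    e=[b[1]-b[0],b[2]-b[1]]; e.sort(key=np.linalg.norm)
    d=e[1]; yaw=np.arctan2(-d[0],-d[1])
    yaw=(yaw+np.pi/2)%np.pi-np.pi/2
    return np.array([ctr[0]+.085-mc[1]*.0005,ctr[1]+.085-mc[0]*.0005,yaw]),np.linalg.norm(e,axis=1)*.5
E
python3 - <<'E'
from h import *
K={'red':(.452,-.249,np.radians(155)),'yellow':(.45,-.072,np.radians(105)),'green':(.614,-.254,np.radians(125))}
B={'red':(.468,.257),'yellow':(.621,.274),'green':(.457,.067)}
for c in('top','side'):
    im=cv2.imread(f'pics/{c}0.png')[:,:,::-1].copy()
    for n in K:
        p,i=keyfit(c,im,n,np.array(K[n])); print(c,n,p.round(4),i.round(3),np.degrees(p[2]).round(1))
        p,i=boardfit(c,im,n,B[n]); print('   board',p.round(4),np.degrees(p[2]).round(1),i)
s=status.sense(); print(R.from_rotvec(s['ee_rot']).as_matrix().round(3),bot.pinch_z)
E
```

```text
top red [ 0.4507 -0.2467  2.6533] 0.86 152.0
   board [ 0.4707  0.2578 -0.0925] -5.3 [ 55.236607 110.704   ]
top yellow [ 0.4477 -0.0678  1.8571] 0.856 106.4Traceback (most recent call last):
  File "<stdin>", line 8, in <module>
  File "h.py", line 54, in boardfit
    cn=max(cv2.findContours(m,0,1)[0],key=cv2.contourArea)
ValueError: max() iterable argument is empty
```

```bash
sed -i "s/(21,35)/(18,35)/" h.py
python3 - <<'E'
from h import *
K={'red':(.452,-.249,np.radians(155)),'yellow':(.45,-.072,np.radians(105)),'green':(.614,-.254,np.radians(125))}
B={'red':(.468,.257),'yellow':(.621,.274),'green':(.457,.067)}
for c in('top','side'):
    im=cv2.imread(f'pics/{c}0.png')[:,:,::-1].copy()
    for n in K:
        p,i=keyfit(c,im,n,np.array(K[n])); print(c,n,p.round(4),i.round(3),np.degrees(p[2]).round(1))
        p,i=boardfit(c,im,n,B[n]); print('   board',p.round(4),np.degrees(p[2]).round(1),i)
    print(im[150,182],im[232,300])
s=status.sense(); print(R.from_rotvec(s['ee_rot']).as_matrix().round(3),bot.pinch_z)
E
```

```text
Traceback (most recent call last):
  File "h.py", line 48, in keyfit
    r=minimize(cost,[0.,0,a],method='Nelder-Mead',options=dict(initial_simplex=np.array([[0,0,a],[.6,0,a],[0,.6,a],[0,0,a+.6]])))
  File "h.py", line 45, in cost
    s=sil(x0+d*[.01,.01,.15]); return 1-np.sum(s&m)/np.sum(s|m)
  File "h.py", line 41, in sil
    q=(proj(c,P)-[u0,v0]+.5)*S-.5
       ~~~~^^^^^
  File "h.py", line 9, in proj
    k,f,M=cam(c); q=(np.atleast_2d(P)-k['eye'])@M
          ~~~^^^
  File "h.py", line 7, in cam
    k=imaging.calibration(c); f=192/np.tan(np.radians(k['vfov']/2)); return k,f,R.from_rotvec(k['attitude']).as_matrix()
ValueError: time passes only in moves, steps and waits
```

```bash
sed -i "s/^def cam/import functools\n@functools.lru_cache\ndef cam/" h.py
cat > m.py <<'E'
from h import *
K={'red':(.452,-.249,np.radians(155)),'yellow':(.45,-.072,np.radians(105)),'green':(.614,-.254,np.radians(125))}
B={'red':(.468,.257),'yellow':(.621,.274),'green':(.457,.067)}
for c in('top','side'):
    im=cv2.imread(f'pics/{c}0.png')[:,:,::-1].copy()
    for n in K:
        p,i=keyfit(c,im,n,np.array(K[n])); print(c,n,p.round(4),i.round(3),np.degrees(p[2]).round(1))
        p,i=boardfit(c,im,n,B[n]); print('   board',p.round(4),np.degrees(p[2]).round(1),i)
    print(im[150,182],im[232,300])
s=status.sense(); print(s['t'],R.from_rotvec(s['ee_rot']).as_matrix().round(3),bot.pinch_z)
E
python3 m.py
```

```text
top red [ 0.4507 -0.2467  2.6533] 0.86 152.0
   board [ 0.4707  0.2578 -0.0925] -5.3 [ 55.236607 110.704   ]
top yellow [ 0.448  -0.0684  1.858 ] 0.914 106.5
   board [ 0.623   0.2745 -0.0404] -2.3 [ 59.9365  113.93855]
top green [ 0.6121 -0.2534  2.1937] 0.768 125.7Traceback (most recent call last):
  File "m.py", line 8, in <module>
    p,i=boardfit(c,im,n,B[n]); print('   board',p.round(4),np.degrees(p[2]).round(1),i)
        ~~~~~~~~^^^^^^^^^^^^^
  File "h.py", line 56, in boardfit
    cn=max(cv2.findContours(m,0,1)[0],key=cv2.contourArea)
ValueError: max() iterable argument is empty
```

```bash
sed -i "s/return m&(hsv\[...,1\]>smin)/return m\&(hsv[...,1]>(60 if col=='green' else smin))/" h.py
python3 m.py
```

```text
top red [ 0.4507 -0.2467  2.6533] 0.86 152.0
   board [ 0.4707  0.2578 -0.0925] -5.3 [ 55.236607 110.704   ]
top yellow [ 0.448  -0.0684  1.858 ] 0.914 106.5
   board [ 0.623   0.2745 -0.0404] -2.3 [ 59.9365  113.93855]
top green [ 0.6132 -0.2542  2.2103] 0.78 126.6
   board [ 0.4531  0.0693 -0.2692] -15.4 [ 53.06945 109.06412]
[204 158  70] [130  87  56]
side red [ 0.4522 -0.2486  2.6715] 0.841 153.1
   board [ 0.4718  0.2559 -0.0997] -5.7 [ 53.632504 108.65805 ]
side yellow [ 0.4492 -0.0705  1.856 ] 0.926 106.3
   board [ 0.6237  0.2697 -0.0466] -2.7 [ 70.03045 120.39898]
side green [ 0.6144 -0.2554  2.2316] 0.743 127.9
   board [ 0.4532  0.0667 -0.2709] -15.5 [ 50.076168 107.27167 ]
[150  98  58] [117 119 115]
0.55 [[ 0.946  0.     0.324]
 [-0.324  0.     0.946]
 [ 0.    -1.     0.   ]] 0.0187
```

```bash
cat > go.py <<'E'
import sys; from h import *
s=status.sense(); M=R.from_rotvec(s['ee_rot']).as_matrix(); p=s['eef_pos']
psi=np.degrees(np.arctan2(M[1,0],M[0,0]))
print('t',s['t'],'p',p.round(4),'psi',psi.round(2),'tilt',M[2].round(3),'w',round(s['gripper_width'],3),'F',s['wrist_force'].round(1),'q6',s['joint_pos'][5].round(2))
for a in sys.argv[1:]:
    x,y,z,t=map(float,a.split(',')); d=M.T@(np.array([x,y,z])-p); print('shift',(d).round(4),'turn',round(psi-t,2))
E
python3 go.py .47,.05,.2,-73.6 .4546,-.0901,.1,-73.6
```

```text
t 0.55 p [0.1863 0.5441 0.2313] psi -18.9 tilt [ 0. -1.  0.] w 0.998 F [ 0.2  0.7 -0.5] q6 1.43
shift [ 0.4285  0.0313 -0.3755] turn 54.7
shift [ 0.4593  0.1313 -0.5131] turn 54.7
```

drive_tool([
  [[0.245,0.065,-0.275,30,0.06],[0.245,0.065,-0.275,30,0.06],[0.245,0.065,-0.275,54.7,0.06],[0.245,0.065,-0.275,54.7,0.06],[0.245,0.065,-0.275,54.7,0.06],[0.245,0.065,-0.275,54.7,0.06],[0.245,0.065,-0.275,54.7,0.06],[0.245,0.065,-0.275,54.7,0.06]],
], squeeze=40)

```text
t: 1.35
eef_pos: [0.3294, 0.2017, 0.1659]
ee_rot: [-1.33, 0.998, -1.0]
wrist_force: [0.0, -0.1, 0.8]
gripper_width: 0.7
```

```bash
python3 go.py .4546,-.0901,.1,-73.6
```

```text
t 1.35 p [0.3294 0.2017 0.1659] psi -73.84 tilt [ 0.001 -1.     0.   ] w 0.7 F [ 0.  -0.1  0.8] q6 1.63
shift [0.315  0.0662 0.039 ] turn -0.24
```

drive_tool([
  [[0.315,0.066,0.039,0,0.06],[0.315,0.066,0.039,0,0.06],[0.315,0.066,0.039,0,0.06],[0.315,0.066,0.039,0,0.06],[0.315,0.066,0.039,0,0.06],[0.315,0.066,0.039,0,0.06],[0.315,0.066,0.039,0,0.06],[0.315,0.066,0.039,0,0.06]],
])

```text
t: 2.15
eef_pos: [0.4567, -0.0898, 0.0997]
ee_rot: [-1.33, 0.998, -1.0]
wrist_force: [-0.4, -0.6, 0.3]
gripper_width: 0.705
```

```bash
python3 go.py .4546,-.0901,.004,-73.6;python3 -c "
from h import *
save('top','t1.png');save('side','s1.png')"
```

```text
t 2.15 p [ 0.4567 -0.0898  0.0997] psi -73.86 tilt [ 0.001 -1.     0.   ] w 0.705 F [-0.4 -0.6  0.3] q6 0.92
shift [-0.0003  0.0957 -0.0021] turn -0.26
```

View pics/s1.png

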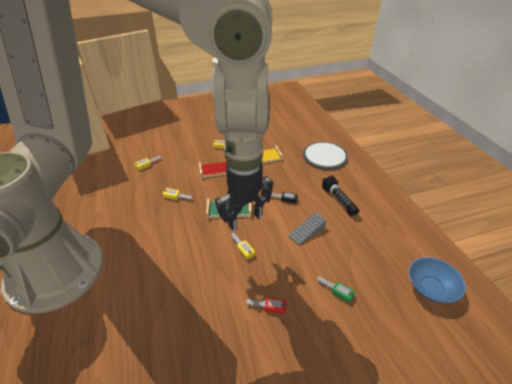

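drive_tool([
  [[0,0.04,-0.002,0,0.06],[0,0.07,-0.002,0,0.06],[0,0.085,-0.002,0,0.06],[0,0.094,-0.002,0,0.06],[0,0.096,-0.002,0,0.06],[0,0.096,-0.002,0,0.06],[0,0.096,-0.002,0,0.05],[0,0.096,-0.002,0,0.05]],
])

```text
t: 3.05
eef_pos: [0.4543, -0.0874, 0.0052]
ee_rot: [-1.331, 0.994, -0.997]
wrist_force: [-0.3, -0.8, 0.6]
gripper_width: 0.583
```

drive_tool([
  [[0,0,0,0,0.02],[0,0,0,0,0.02],[0,0,0,0,0.02],[0,0,0,0,0.02],[0,0,0,0,0.02],[0,0,0,0,0.02],[0,0,0,0,0.02]],
], squeeze=40)

```text
t: 3.75
eef_pos: [0.454, -0.0874, 0.005]
ee_rot: [-1.331, 0.995, -0.997]
wrist_force: [-0.5, 1.0, 5.2]
gripper_width: 0.313
```

```bash
python3 go.py .644,.2726,.12,-2.5
```

```text
t 3.75 p [ 0.454  -0.0874  0.005 ] psi -73.6 tilt [ 0.001 -1.     0.001] w 0.313 F [-0.5  1.   5.2] q6 0.92
shift [-0.2917 -0.1149  0.284 ] turn -71.1
```

drive_tool([
  [[0,-0.01,0,0,0.02],[0,-0.03,0,0,0.02],[0,-0.06,0,0,0.02],[0,-0.095,0,0,0.02],[0,-0.095,0,0,0.02],[0,-0.095,0,0,0.02],[0,-0.095,0,0,0.02],[0,-0.095,0,0,0.02]],
])

```text
t: 4.55
eef_pos: [0.4523, -0.0868, 0.0981]
ee_rot: [-1.332, 0.998, -0.994]
wrist_force: [1.1, -0.2, 0.2]
gripper_width: 0.319
```

```bash
python3 go.py .641,.2726,.1,-2.5;python3 -c "
from h import *
im=save('side','s2.png')
cv2.imwrite('pics/s2c.png',cv2.resize(im[120:300,150:350,::-1],None,fx=3,fy=3))"
```

```text
t 4.55 p [ 0.4523 -0.0868  0.0981] psi -73.6 tilt [-0.002 -1.    -0.002] w 0.319 F [ 1.1 -0.2  0.2] q6 0.92
shift [-0.2915 -0.002   0.2825] turn -71.1
```

View pics/s2c.png

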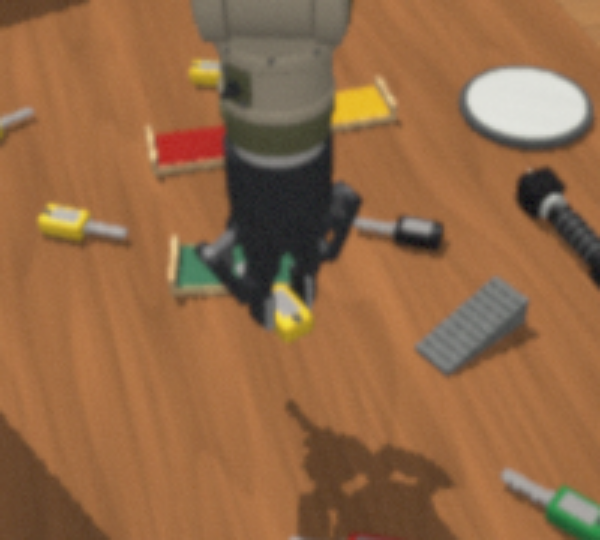

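drive_tool([
  [[-0.291,-0.005,0.283,-71.1,0.02],[-0.291,-0.005,0.283,-71.1,0.02],[-0.291,-0.005,0.283,-71.1,0.02],[-0.291,-0.005,0.283,-71.1,0.02],[-0.291,-0.005,0.283,-71.1,0.02],[-0.291,-0.005,0.283,-71.1,0.02],[-0.291,-0.005,0.283,-71.1,0.02],[-0.291,-0.005,0.283,-71.1,0.02]],
])

```text
t: 5.4
eef_pos: [0.64, 0.2684, 0.1028]
ee_rot: [-1.571, 0.063, -0.06]
wrist_force: [0.8, -0.5, -1.6]
gripper_width: 0.315
```

```bash
python3 go.py .641,.2726,.05,-2.5
```

```text
t 5.4 p [0.64   0.2684 0.1028] psi -4.47 tilt [-0.002 -1.    -0.001] w 0.315 F [ 0.8 -0.5 -1.6] q6 0.36
shift [0.0008 0.0528 0.0043] turn -1.97
```

drive_tool([
  [[0.001,0.03,0.004,-2,0.02],[0.001,0.05,0.004,-2,0.02],[0.001,0.053,0.004,-2,0.02],[0.001,0.053,0.004,-2,0.02],[0.001,0.053,0.004,-2,0.02],[0.001,0.053,0.004,-2,0.02]],
])

```text
t: 6.0
eef_pos: [0.6423, 0.2703, 0.0529]
ee_rot: [-1.57, 0.038, -0.041]
wrist_force: [-0.4, -0.8, 0.6]
gripper_width: 0.315
```

```bash
python3 go.py .641,.2726,.016,-2.5;python3 -c "
from h import *
im=save('side','s3.png');it=save('top','t3.png')
cv2.imwrite('pics/s3c.png',np.hstack([cv2.resize(im[110:210,180:310,::-1],None,fx=3,fy=3),cv2.resize(it[100:200,130:260,::-1],None,fx=3,fy=3)]))"
```

```text
t 6.0 p [0.6423 0.2703 0.0529] psi -2.89 tilt [ 0.002 -1.     0.001] w 0.315 F [-0.4 -0.8  0.6] q6 0.33
shift [-0.0015  0.0369  0.0022] turn -0.39
```

View pics/s3c.png

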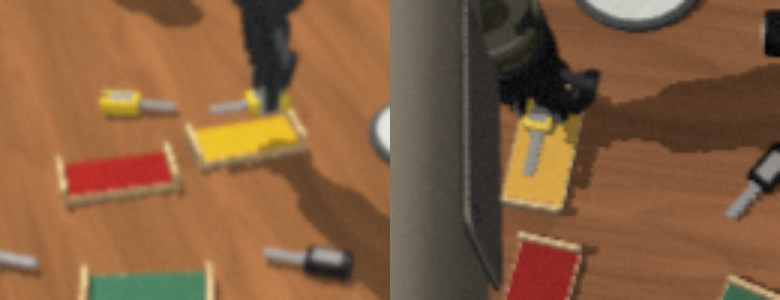

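drive_tool([
  [[-0.001,0.02,0.002,0,0.02],[-0.001,0.03,0.002,0,0.02],[-0.001,0.034,0.002,0,0.02],[-0.001,0.036,0.002,0,0.02],[-0.001,0.037,0.002,0,0.02],[-0.001,0.037,0.002,0,0.02],[-0.001,0.037,0.002,0,0.02]],
])

```text
t: 6.8
eef_pos: [0.6409, 0.2727, 0.0151]
ee_rot: [-1.57, 0.038, -0.04]
wrist_force: [-1.5, -0.5, 3.1]
gripper_width: 0.317
```

```bash
python3 go.py .641,.2726,.015,-2.5
```

```text
t 6.8 p [0.6409 0.2727 0.0151] psi -2.85 tilt [ 0.001 -1.     0.   ] w 0.317 F [-1.5 -0.5  3.1] q6 0.34
shift [ 0.0001  0.0001 -0.0001] turn -0.35
```

drive_tool([
  [[0,0,0,0,0.035],[0,0,0,0,0.06],[0,0,0,0,0.06],[0,-0.01,0,0,0.06],[0,-0.04,0,0,0.06],[0,-0.09,0,0,0.06],[0,-0.09,0,0,0.06],[0,-0.09,0,0,0.06]],
])

```text
t: 7.6
eef_pos: [0.6421, 0.2731, 0.1074]
ee_rot: [-1.569, 0.035, -0.043]
wrist_force: [-0.1, 0.8, 0.1]
gripper_width: 0.7
```

```bash
python3 go.py .6265,-.2715,.1,-52.8;python3 -c "
from h import *
im=save('side','s4.png')
print(keyfit('side',im,'red',np.array([.452,-.248,2.66])))
cv2.imwrite('pics/s4c.png',cv2.resize(im[110:210,180:310,::-1],None,fx=4,fy=4))"
```

```text
t 7.6 p [0.6421 0.2731 0.1074] psi -2.84 tilt [ 0.005 -1.     0.002] w 0.7 F [-0.1  0.8  0.1] q6 0.34
shift [ 0.0114  0.0064 -0.5447] turn 49.96
(array([ 0.45215627, -0.24862356,  2.67162624]), np.float64(0.8278785351956084))
```

View pics/s4c.png

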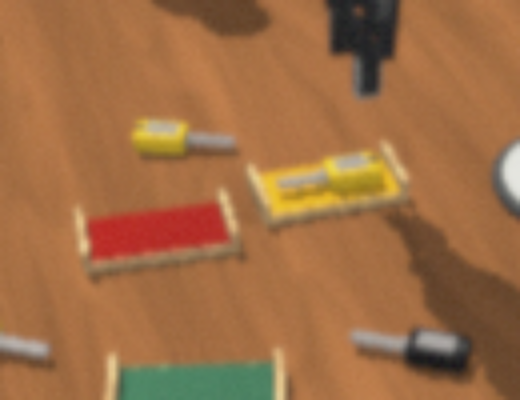

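drive_tool([
  [[0.006,0.0,-0.25,50,0.06],[0.006,0.0,-0.25,50,0.06],[0.006,0.0,-0.25,50,0.06],[0.006,0.0,-0.25,50,0.06],[0.006,0.0,-0.25,50,0.06],[0.011,0.0,-0.544,50,0.06],[0.011,0.0,-0.544,50,0.06],[0.011,0.0,-0.544,50,0.06]],
])

```text
t: 8.45
eef_pos: [0.6276, -0.1289, 0.1026]
ee_rot: [-1.449, 0.722, -0.717]
wrist_force: [0.7, -0.6, -0.1]
gripper_width: 0.701
```

```bash
python3 go.py .6265,-.2715,.1,-52.8
```

```text
t 8.45 p [ 0.6276 -0.1289  0.1026] psi -52.85 tilt [-0.002 -1.    -0.001] w 0.701 F [ 0.7 -0.6 -0.1] q6 0.59
shift [ 0.113   0.0024 -0.087 ] turn -0.05
```

drive_tool([
  [[0.113,0.0,-0.087,0,0.06],[0.113,0.0,-0.087,0,0.06],[0.113,0.0,-0.087,0,0.06],[0.113,0.02,-0.087,0,0.06],[0.113,0.04,-0.087,0,0.06],[0.113,0.05,-0.087,0,0.06],[0.113,0.05,-0.087,0,0.06]],
])

```text
t: 9.15
eef_pos: [0.6259, -0.2686, 0.051]
ee_rot: [-1.448, 0.724, -0.715]
wrist_force: [-0.3, 0.0, 0.1]
gripper_width: 0.707
```

```bash
python3 go.py .6265,-.2715,.004,-52.8; python3 - <<'E'
from h import *
im=save('top','t5.png'); s=save('side','s5.png')
for c,i in(('top',im),('side',s)):
    p,q=keyfit(c,i,'yellow',np.array([.623,.2735,3.10]),z0=.01); print(c,p,q)
    b,e=boardfit(c,i,'yellow',(.623,.2735)); print(b,e)
cv2.imwrite('pics/t5c.png',np.hstack([cv2.resize(s[240:330,290:400,::-1],None,fx=3,fy=3),cv2.resize(im[110:200,130:240,::-1],None,fx=3,fy=3)]))
E
```

```text
t 9.15 p [ 0.6259 -0.2686  0.051 ] psi -52.84 tilt [-0.006 -1.    -0.002] w 0.707 F [-0.3  0.   0.1] q6 0.4
shift [ 0.003   0.047  -0.0012] turn -0.04
top [0.61266363 0.28493573 2.86204466] 0.32692738796388765
[ 0.6231701   0.27435613 -0.03814936] [ 59.704605 114.18405 ]
side [0.60907567 0.25151761 3.22914825] 0.4054868091591973
[ 0.62341654  0.27302015 -0.02013147] [ 76.53147 120.90168]
```

View pics/t5c.png

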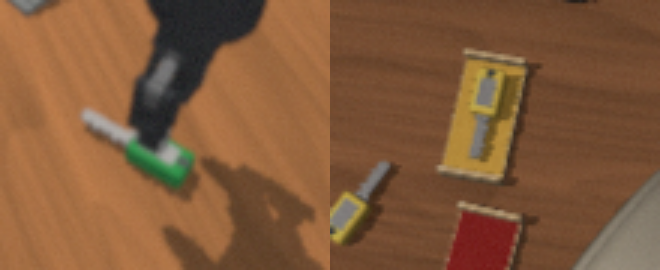

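drive_tool([
  [[0.003,0.03,-0.001,0,0.06],[0.003,0.042,-0.001,0,0.06],[0.003,0.047,-0.001,0,0.05],[0.003,0.047,-0.001,0,0.05],[0.003,0.047,-0.001,0,0.05]],
])

```text
t: 9.75
eef_pos: [0.6296, -0.273, 0.0082]
ee_rot: [-1.448, 0.718, -0.72]
wrist_force: [-0.6, -0.8, -0.0]
gripper_width: 0.59
```

drive_tool([
  [[0,0,0,0,0.02],[0,0,0,0,0.02],[0,0,0,0,0.02],[0,0,0,0,0.02],[0,0,0,0,0.02],[0,0,0,0,0.02],[0,0,0,0,0.02]],
], squeeze=40)

```text
t: 10.45
eef_pos: [0.6299, -0.2733, 0.0086]
ee_rot: [-1.448, 0.718, -0.721]
wrist_force: [-0.6, -0.3, 6.1]
gripper_width: 0.316
```

```bash
python3 go.py .4732,.0624,.1,-15.4
```

```text
t 10.45 p [ 0.6299 -0.2733  0.0086] psi -52.84 tilt [ 0.002 -1.     0.001] w 0.316 F [-0.6 -0.3  6.1] q6 0.4
shift [-0.362  -0.0921  0.078 ] turn -37.44
```

drive_tool([
  [[0,-0.01,0,0,0.02],[0,-0.03,0,0,0.02],[0,-0.06,0,0,0.02],[0,-0.095,0,0,0.02],[0,-0.095,0,0,0.02],[0,-0.095,0,0,0.02]],
])

```text
t: 11.05
eef_pos: [0.6296, -0.2733, 0.1036]
ee_rot: [-1.448, 0.718, -0.722]
wrist_force: [0.0, 0.4, -0.7]
gripper_width: 0.315
```

```bash
python3 go.py .4766,.0615,.1,-15.4
```

```text
t 11.05 p [ 0.6296 -0.2733  0.1036] psi -52.84 tilt [ 0.002 -1.     0.001] w 0.315 F [ 0.   0.4 -0.7] q6 0.4
shift [-0.3592  0.0029  0.0802] turn -37.44
```

drive_tool([
  [[-0.359,0.0,0.08,-37.4,0.02],[-0.359,0.0,0.08,-37.4,0.02],[-0.359,0.0,0.08,-37.4,0.02],[-0.359,0.0,0.08,-37.4,0.02],[-0.359,0.0,0.08,-37.4,0.02],[-0.359,0.0,0.08,-37.4,0.02],[-0.359,0.0,0.08,-37.4,0.02],[-0.359,0.0,0.08,-37.4,0.02]],
])

```text
t: 11.85
eef_pos: [0.4714, 0.0649, 0.1006]
ee_rot: [-1.56, 0.213, -0.204]
wrist_force: [0.3, 0.0, -1.4]
gripper_width: 0.313
```

```bash
python3 go.py .4766,.0615,.05,-15.4
```

```text
t 11.85 p [0.4714 0.0649 0.1006] psi -15.24 tilt [-0.006 -1.    -0.   ] w 0.313 F [ 0.3  0.  -1.4] q6 0.23
shift [ 0.0062  0.0505 -0.0019] turn 0.16
```

drive_tool([
  [[0.002,0.03,0,0,0.02],[0.002,0.047,0,0,0.02],[0.002,0.05,0,0,0.02],[0.002,0.05,0,0,0.02],[0.002,0.05,0,0,0.02],[0.002,0.05,0,0,0.02]],
])

```text
t: 12.45
eef_pos: [0.4786, 0.0608, 0.0529]
ee_rot: [-1.56, 0.211, -0.213]
wrist_force: [0.2, 0.0, -0.7]
gripper_width: 0.314
```

```bash
python3 go.py .4766,.0615,.019,-15.4;python3 -c "
from h import *
im=save('side','s6.png');it=save('top','t6.png')
cv2.imwrite('pics/s6c.png',np.hstack([cv2.resize(im[150:250,170:300,::-1],None,fx=3,fy=3),cv2.resize(it[170:270,190:320,::-1],None,fx=3,fy=3)]))"
```

```text
t 12.45 p [0.4786 0.0608 0.0529] psi -15.47 tilt [ 0.001 -1.     0.   ] w 0.314 F [ 0.2  0.  -0.7] q6 0.23
shift [-0.0022  0.0339  0.0001] turn -0.07
```

View pics/s6c.png

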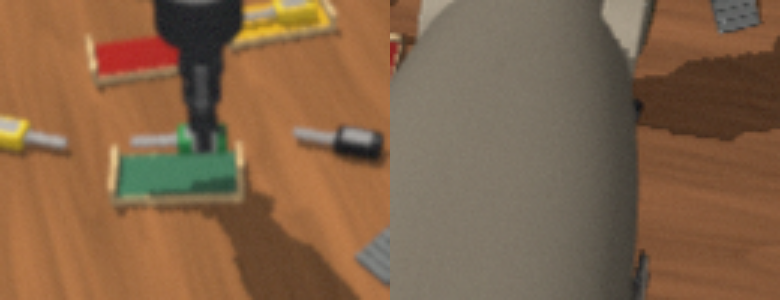

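drive_tool([
  [[-0.002,0.02,0,0,0.02],[-0.002,0.028,0,0,0.02],[-0.002,0.031,0,0,0.02],[-0.002,0.033,0,0,0.02],[-0.002,0.034,0,0,0.02],[-0.002,0.034,0,0,0.02],[-0.002,0.034,0,0,0.02]],
])

```text
t: 13.25
eef_pos: [0.4764, 0.0615, 0.0186]
ee_rot: [-1.56, 0.211, -0.212]
wrist_force: [0.2, 0.1, 0.2]
gripper_width: 0.315
```

```bash
python3 go.py .4766,.0615,.0185,-15.4
```

```text
t 13.25 p [0.4764 0.0615 0.0186] psi -15.44 tilt [ 0.001 -1.     0.   ] w 0.315 F [0.2 0.1 0.2] q6 0.23
shift [0.0002 0.0001 0.    ] turn -0.04
```

drive_tool([
  [[0,0.001,0,0,0.02],[0,0.0015,0,0,0.02],[0,0.0015,0,0,0.02]],
])

```text
t: 13.55
eef_pos: [0.4764, 0.0616, 0.0185]
ee_rot: [-1.56, 0.21, -0.213]
wrist_force: [-5.0, 1.3, 15.1]
gripper_width: 0.316
```

Contact. Release and lift.

drive_tool([
  [[0,0,0,0,0.035],[0,0,0,0,0.06],[0,0,0,0,0.06],[0,-0.01,0,0,0.06],[0,-0.04,0,0,0.06],[0,-0.085,0,0,0.06],[0,-0.085,0,0,0.06],[0,-0.085,0,0,0.06]],
])

```text
t: 14.35
eef_pos: [0.4773, 0.0615, 0.1034]
ee_rot: [-1.56, 0.209, -0.214]
wrist_force: [-0.6, 0.3, -0.3]
gripper_width: 0.703
```

```bash
python3 go.py .4701,-.2577,.1,-27.5
```

```text
t 14.35 p [0.4773 0.0615 0.1034] psi -15.44 tilt [ 0.004 -1.     0.001] w 0.703 F [-0.6  0.3 -0.3] q6 0.23
shift [ 0.0781  0.0033 -0.3096] turn 12.06
```

drive_tool([
  [[0.078,0.0,-0.31,12,0.06],[0.078,0.0,-0.31,12,0.06],[0.078,0.0,-0.31,12,0.06],[0.078,0.0,-0.31,12,0.06],[0.078,0.0,-0.31,12,0.06],[0.078,0.0,-0.31,12,0.06],[0.078,0.0,-0.31,12,0.06],[0.078,0.0,-0.31,12,0.06]],
])

```text
t: 15.15
eef_pos: [0.4677, -0.2608, 0.1002]
ee_rot: [-1.537, 0.38, -0.378]
wrist_force: [-0.3, 0.5, -0.5]
gripper_width: 0.707
```

drive_tool([
  [[0,0.02,0,0,0.06],[0,0.04,0,0,0.06],[0,0.05,0,0,0.06],[0,0.05,0,0,0.06],[0,0.05,0,0,0.06]],
])

```text
t: 15.65
eef_pos: [0.4686, -0.2572, 0.0517]
ee_rot: [-1.538, 0.375, -0.374]
wrist_force: [-0.2, -0.8, -0.1]
gripper_width: 0.701
```

```bash
python3 go.py .4701,-.2577,.005,-27.5; python3 - <<'E'
from h import *
im=save('top','t7.png'); s=save('side','s7.png')
cv2.imwrite('pics/t7c.png',np.vstack([np.hstack([cv2.resize(s[250:340,220:330,::-1],None,fx=3,fy=3),cv2.resize(im[110:200,130:240,::-1],None,fx=3,fy=3)]),
 np.hstack([ortho('top',im,(.453,.068),.019,.0825,.0005),ortho('top',im,(.623,.2735),.019,.0825,.0005)])[:,:,::-1]]))
E
```

```text
t 15.65 p [ 0.4686 -0.2572  0.0517] psi -27.39 tilt [-0.001 -1.     0.   ] w 0.701 F [-0.2 -0.8 -0.1] q6 -0.17
shift [0.0016 0.0467 0.0003] turn 0.11
```

View pics/t7c.png

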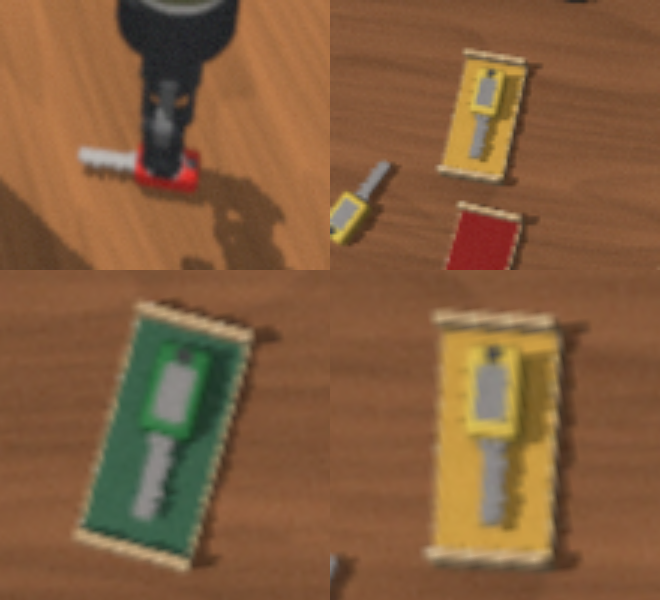

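drive_tool([
  [[0.001,0.03,0,0,0.06],[0.001,0.042,0,0,0.06],[0.001,0.046,0,0,0.05],[0.001,0.046,0,0,0.05],[0.001,0.046,0,0,0.05]],
])

```text
t: 16.25
eef_pos: [0.4699, -0.2588, 0.0064]
ee_rot: [-1.538, 0.375, -0.376]
wrist_force: [-0.5, -0.3, 1.1]
gripper_width: 0.584
```

drive_tool([
  [[0,0,0,0,0.02],[0,0,0,0,0.02],[0,0,0,0,0.02],[0,0,0,0,0.02],[0,0,0,0,0.02],[0,0,0,0,0.02],[0,0,0,0,0.02]],
], squeeze=40)

```text
t: 16.95
eef_pos: [0.4702, -0.259, 0.0067]
ee_rot: [-1.539, 0.374, -0.377]
wrist_force: [-0.8, 0.8, 5.9]
gripper_width: 0.314
```

```bash
python3 go.py .4919,.255,.1,-5.5
```

```text
t 16.95 p [ 0.4702 -0.259   0.0067] psi -27.44 tilt [ 0.002 -1.    -0.   ] w 0.314 F [-0.8  0.8  5.9] q6 -0.17
shift [-0.2174 -0.0938  0.4662] turn -21.94
```

drive_tool([
  [[0,-0.01,0,0,0.02],[0,-0.03,0,0,0.02],[0,-0.06,0,0,0.02],[0,-0.095,0,0,0.02],[0,-0.095,0,0,0.02],[-0.05,-0.095,0.1,-22,0.02],[-0.1,-0.095,0.21,-22,0.02],[-0.1,-0.095,0.21,-22,0.02]],
])

```text
t: 17.75
eef_pos: [0.4736, -0.1073, 0.1006]
ee_rot: [-1.569, 0.072, -0.072]
wrist_force: [0.6, 1.2, -0.4]
gripper_width: 0.316
```

```bash
python3 go.py .4926,.255,.1,-5.5
```

```text
t 17.75 p [ 0.4736 -0.1073  0.1006] psi -5.27 tilt [-0. -1.  0.] w 0.316 F [ 0.6  1.2 -0.4] q6 -0.3
shift [-0.0144  0.0007  0.3625] turn 0.23
```

drive_tool([
  [[-0.014,0,0.362,0,0.02],[-0.014,0,0.362,0,0.02],[-0.014,0,0.362,0,0.02],[-0.014,0,0.362,0,0.02],[-0.014,0,0.362,0,0.02],[-0.014,0,0.362,0,0.02],[-0.014,0,0.362,0,0.02],[-0.014,0,0.362,0,0.02]],
])

```text
t: 18.55
eef_pos: [0.4942, 0.2576, 0.1006]
ee_rot: [-1.568, 0.07, -0.071]
wrist_force: [0.7, -0.3, -0.9]
gripper_width: 0.317
```

drive_tool([
  [[0,0.02,0,0,0.02],[0,0.04,0,0,0.02],[0,0.05,0,0,0.02],[0,0.05,0,0,0.02],[0,0.05,0,0,0.02]],
])

```text
t: 19.05
eef_pos: [0.4947, 0.2526, 0.051]
ee_rot: [-1.57, 0.075, -0.075]
wrist_force: [-0.3, -0.1, 0.2]
gripper_width: 0.314
```

```bash
python3 go.py .4926,.255,.0165,-5.5;python3 -c "
from h import *
im=save('side','s8.png')
cv2.imwrite('pics/s8c.png',cv2.resize(im[110:210,150:300,::-1],None,fx=4,fy=4))"
```

```text
t 19.05 p [0.4947 0.2526 0.051 ] psi -5.49 tilt [-0. -1. -0.] w 0.314 F [-0.3 -0.1  0.2] q6 0.42
shift [-0.0024  0.0345  0.0022] turn 0.01
```

View pics/s8c.png

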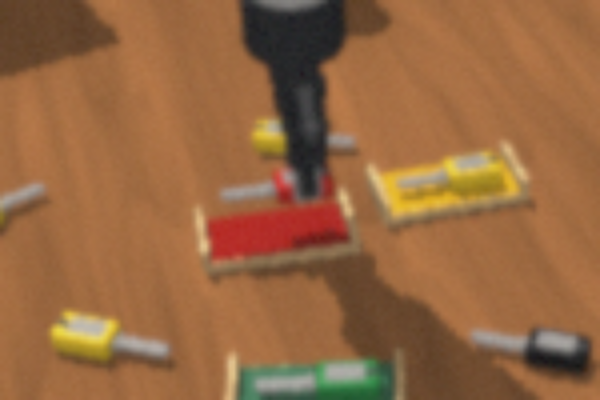

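drive_tool([
  [[-0.002,0.02,0.002,0,0.02],[-0.002,0.028,0.002,0,0.02],[-0.002,0.032,0.002,0,0.02],[-0.002,0.033,0.002,0,0.02],[-0.002,0.034,0.002,0,0.02],[-0.002,0.035,0.002,0,0.02],[-0.002,0.035,0.002,0,0.02]],
])

```text
t: 19.8
eef_pos: [0.4934, 0.2554, 0.0167]
ee_rot: [-1.569, 0.074, -0.076]
wrist_force: [-0.6, -1.1, 3.9]
gripper_width: 0.317
```

Touching; release and back off.

drive_tool([
  [[0,0,0,0,0.035],[0,0,0,0,0.06],[0,0,0,0,0.06],[0,-0.01,0,0,0.06],[0,-0.04,0,0,0.06],[0,-0.085,0,0,0.06],[0,-0.12,0,0,0.06],[0,-0.12,0,0,0.06]],
])

```text
t: 20.6
eef_pos: [0.4964, 0.2566, 0.1421]
ee_rot: [-1.565, 0.067, -0.082]
wrist_force: [-0.4, 0.0, 0.7]
gripper_width: 0.7
```

drive_tool([
  [[0,-0.03,-0.35,0,0.06],[0,-0.03,-0.35,0,0.06],[0,-0.03,-0.35,0,0.06],[0,-0.03,-0.35,0,0.06],[0,-0.03,-0.35,0,0.06],[0,-0.03,-0.35,0,0.06],[0,-0.03,-0.35,0,0.06],[0,-0.03,-0.35,0,0.06]],
])

```text
t: 21.4
eef_pos: [0.4597, -0.0986, 0.1663]
ee_rot: [-1.571, 0.08, -0.082]
wrist_force: [-0.9, 0.5, -0.4]
gripper_width: 0.708
```

drive_tool([
  [[0,0,-0.2,0,0.06],[0,0,-0.2,0,0.06],[0,0,-0.2,0,0.06],[0,0,-0.2,0,0.06],[0,0,-0.2,0,0.06]],
])

```text
t: 21.9
eef_pos: [0.4406, -0.2973, 0.1653]
ee_rot: [-1.572, 0.078, -0.08]
wrist_force: [-0.4, 0.9, -0.3]
gripper_width: 0.707
```

```bash
python3 go.py; python3 - <<'E'
from h import *
im=save('top','t9.png'); s=save('side','s9.png')
B=[(.471,.257),(.623,.2735),(.453,.068)]
cv2.imwrite('pics/t9c.png',np.vstack([np.hstack([ortho(c,i,b,.019,.08,.0007) for b in B]+[ortho(c,i,(.608,.07),.009,.08,.0007)])[:,:,::-1] for c,i in(('top',im),('side',s))]))
for n in('black','doorstop','torch'):
    for c in('top','side'):
        print(n,c,[(np.round(r['location'],3),round(r['p'],2)) for r in imaging.landmark_of(c,n if 0 else n.replace('black','key_black')+'_mid')][:3])
a=cv2.imread('pics/top0.png').astype(int);b=im[:,:,::-1].astype(int)
d=np.abs(a-b).sum(2)
for nm,P in(('black',(.608,.07,.009)),('door',(.628,-.079,.012)),('torch',(.769,.01,.019))):
    u,v=proj('top',P)[0].astype(int)
    g=lambda x:cv2.cvtColor(x.astype(np.uint8),cv2.COLOR_BGR2GRAY).astype(np.float32)[v-18:v+18,u-30:u+30]
    print(nm,cv2.phaseCorrelate(g(a),g(b)))
for k in('red','yellow','green'):print(k,[(np.round(r['location'],3),round(r['p'],2)) for r in imaging.landmark_of('top',f'key_{k}_mid')][:5])
E
```

```text
t 21.9 p [ 0.4406 -0.2973  0.1653] psi -5.78 tilt [ 0.001 -1.    -0.002] w 0.707 F [-0.4  0.9 -0.3] q6 -0.64
black top [(array([0.608, 0.07 , 0.004]), 0.59)]
black side []
doorstop top [(array([ 0.629, -0.079,  0.012]), 0.88)]
doorstop side [(array([ 0.624, -0.076,  0.013]), 0.95)]
torch top [(array([0.77 , 0.015, 0.018]), 0.58)]
torch side [(array([0.771, 0.005, 0.015]), 0.89)]
black ((0.08091113561679464, 0.057159178780683106), 1.043911803651739)
door ((-0.10237398130679765, -0.0016355438451007842), 0.9424228588740031)
torch ((-0.08388664284511904, 0.04404982923783507), 0.9699153167230111)
red [(array([0.474, 0.256, 0.018]), 0.69)]
yellow [(array([0.254, 0.362, 0.007]), 0.83), (array([0.322, 0.166, 0.007]), 0.67), (array([0.625, 0.275, 0.019]), 0.66), (array([0.523, 0.375, 0.008]), 0.61)]
green [(array([0.451, 0.072, 0.019]), 0.66), (array([ 0.63 , -0.075,  0.015]), 0.32)]
```

View pics/t9c.png

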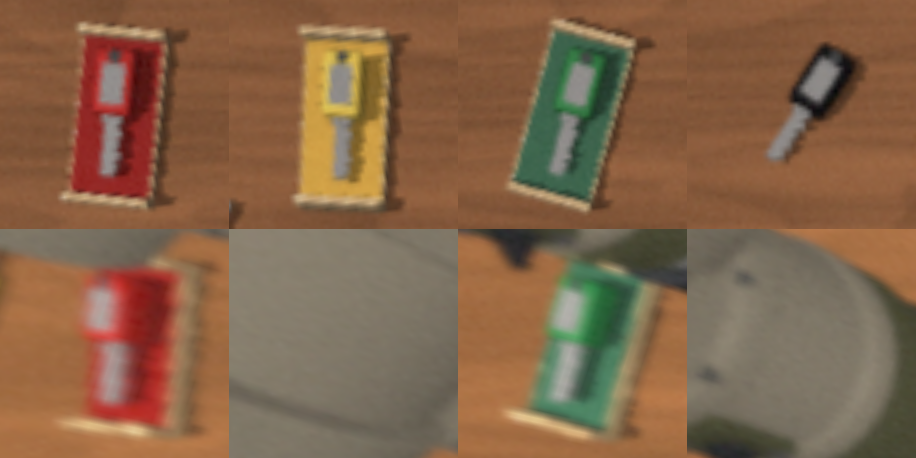

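View pics/t9.png

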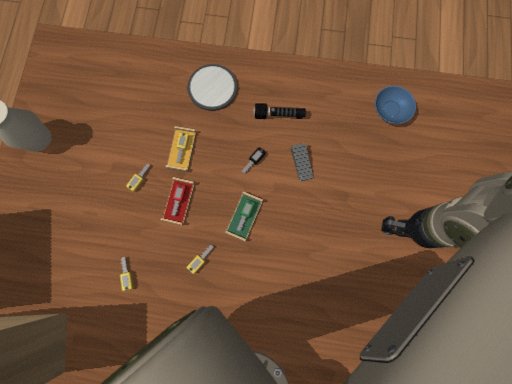

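```bash
python3 -c "
from workcell import bot
print(bot.close_job())"
```

```text
the job is handed in; nothing more can be done
None
```

I put the red, yellow and green keys on the rests of their own colours and handed the job in at about t = 22 s. No verdict is reported. For yellow I took the one farthest to the robot's right. Each key was lowered until it touched or was within about a millimetre of its rest before I released it.

**Keys:** In the last top picture each key lies between the lips and close to the middle of its rest. The network's mid-points are within about 5 mm of the rest centres I measured. By eye, each key is within a few degrees of its rest's length; red is the farthest off, at about 4°.

**Things to leave alone:** Comparing the first and last top pictures, the black key, doorstop and torch shifted by about 0.1 pixel, which is under 0.5 mm. The gripper is clear and touching nothing.

**Checks that failed or were weak:**
- My outline fit did not work for the yellow key on its yellow rest, because the colours are too alike. I judged that one from the picture and the network.
- In the final side view the arm hid the yellow rest and the black key, so those two rest on the top camera alone.
- Putting the green key down took one small extra press that reached about 15 N at the wrist, well under the limit.

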